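# Load the analyser's reagent tray

## Robot

A 6-joint arm with a two-finger parallel gripper is mounted at the origin on the work surface. World frame = base frame: x ahead of the robot, y to its left, z up, the work surface at z = 0. Lengths are in m, angles in rad, forces in N, time in s.
With the tool pointing down it reaches from about 0.425 to 0.95 m from the base axis. Payload 3.5 kg.
Tool frame: the origin (TCP) lies between the finger pads; the fingertips stand 19 mm ahead of it and the grasp point (between the pads) is the TCP; z points along the fingers, y is the line along which they close (so a half turn about z gives the same grasp; the last joint's range is limited). The gripper opens to 85 mm and grips with 20 to 120 N. Pads are 22 mm wide; open, the fingers measure 114 mm over their backs; the gripper's body (76 mm by 85 mm) begins 54 mm behind the grasp point. The pads swing forward as they close: fully open they stand 13 mm farther back than shut.
Start: joints at [1.193, 0.286, 1.577, -0, 1.279, -0.15], TCP at [0.152, 0.658, 0.25] pointing down, gripper open.
Joint ranges: [-2.77, 2.77], [-0.9, 2.22], [0.21, 2.48], [-1.53, 4.67], [0.24, 2.81], [-2.84, 2.84]. Speed limits (rad/s): [2.79, 2.79, 3.14, 3.14, 3.14, 3.14].

## Interface

Orientations are given as a unit quaternion [x, y, z, w].
In Python, from plant import get_state, cams, ctrl gives the robot as it stands. The module is installed in compiled form; this text tells all that it offers.
- The arm moves only by the tool jog_arm, never from a script. Its argument "deltas" is text: rows parted by semicolons, each of 6 numbers parted by spaces: the shift along the world's x, y, z normalised to -1 to 1, where 1 is 0.02 m, then the turn, a rotation vector about the world's x, y, z normalised to -1 to 1, where 1 is 0.1 rad. In form: x y z ax ay az; .... A call has 1 to 20 rows; each row shifts and turns the commanded pose from where the row before left it; what a row does not reach is not made up. A row lasts 1/8 s, in which the tool goes at most 62.5 mm and 10.7 degrees, less where a joint would pass 70% of its speed; a pose out of reach is approached as far as the arm can. A call with a number of a shift or a turn outside -1 to 1 is refused whole. A call with a gripper value outside its range is refused whole. "gripper" is the opening, from 0 (shut) to 1 (fully open), set as the call begins (left out, the last holds). The fingers move at their own pace and stop on an object; "squeeze" is the grip in N (left out, the last holds). Time passes only in rows, so rows that do not move let the fingers close. It gives the time, the measured TCP pose, the force, the opening and the grip force at its end, in the units of the state.
- get_state(): the state, without advancing time (a new reading comes with each control period).
- cams.read_camera(name): name is "side" or "top" or "wrist"; returns a dict with "color" (384x512x3 uint8, blue, green, red), "vfov" (degrees; the focal length in pixels is half the picture's height over the tangent of half this angle, whatever the lens; pixels are square), "cx", "cy" (the principal point, pixels), "rvec" (rotation vector, rad) and "tvec" (3), from world to camera coordinates, as OpenCV has them. Camera axes: x right, y down, z forward; pixel columns grow to the right and rows downward; lengths in m; the calibration is good to about 2 mm. The wrist camera is an equidistant fisheye: a pixel r from the principal point sees the ray r / f radians off the axis. A picture is of the moment at which its call begins. There is no depth.
- ctrl.sign_off(): hands the job in; it is judged then, once.
The state is a dict: "time": time; "qpos": joint angles; "dq": joint speeds; "joint_efforts": joint torques, N m; "eef_pos": TCP position; "tcp_rot": TCP orientation; "contact_force": force on the tool from outside, world axes, zero at the start; "wrist_torque": the same for the moment, N m; "opening": opening from 0.0 (shut) to 1.0 (fully open); "finger_force": force on a finger pad.
Only numpy, scipy, OpenCV 4.12 (cv2) and the standard library are available. Lean on these libraries where they do the work, as an engineer would, in place of code of your own. Each camera call takes 0.05 s, during which the arm holds its last target. There are 200 camera calls.

## Task

Load the analyser's reagent tray: put each of the four white reagent containers into the insert whose recess has its own shape and size, standing upright and fully down on the floor of the recess. Keep the containers upright on the way, set them down gently without dropping them, and leave the tube rack and the barcode scanner where they are.

Things in the scene. Friction and masses are not known exactly. Their poses are not given: they have to be found in the camera images.
- bottle_round_large: Loose white plastic reagent container with paper label and black cap: large round bottle, 62 mm diameter, straight sides to 54 mm height, then a shoulder to 62 mm and a cap of 42 mm diameter, 78 mm high overall. Origin: centre of its underside; z up. About 0.2 kg.
- bottle_round_small: Loose white plastic reagent container with paper label and black cap: small round bottle, 36 mm diameter, straight sides to 52 mm height, shoulder to 56 mm and a cap of 26 mm diameter, 70 mm high overall. Origin: centre of its underside; z up. About 0.08 kg.
- bottle_square: Loose white plastic reagent container with paper label and black cap: square bottle, 46 x 46 mm (x and y along its sides) and 58 mm high, with a cap of 32 mm diameter, 76 mm high overall. Origin: centre of its underside; z up. About 0.16 kg.
- pack_oblong: Loose white plastic reagent container with paper label and black cap: oblong pack, 80 mm long (its x) and 32 mm wide (its y), 60 mm high, with two caps of 22 mm diameter, 74 mm high overall. Origin: centre of its underside; z up. About 0.18 kg.
- insert_round_large: Fixed grey moulded plate, 108 x 108 x 14 mm, on a 6 mm thick black tray, with one large round recess of 78 mm diameter, 10 mm deep, in the middle of its top, lined with black rubber at the bottom. Origin: centre of its underside, 6 mm above the bench; the floor of the recess is 4 mm above the origin, the rim 14 mm. z up.
- insert_round_small: Fixed grey moulded plate, 108 x 108 x 14 mm, on a 6 mm thick black tray, with one small round recess of 52 mm diameter, 10 mm deep, in the middle of its top, lined with black rubber at the bottom. Origin: centre of its underside, 6 mm above the bench; the floor of the recess is 4 mm above the origin, the rim 14 mm. z up.
- insert_square: Fixed grey moulded plate, 108 x 108 x 14 mm, on a 6 mm thick black tray, with one square recess, 62 x 62 mm, 10 mm deep, in the middle of its top, lined with black rubber at the bottom. Origin: centre of its underside, 6 mm above the bench; the floor of the recess is 4 mm above the origin, the rim 14 mm. z up. x and y run along the sides of the recess.
- insert_oblong: Fixed grey moulded plate, 108 x 108 x 14 mm, on a 6 mm thick black tray, with one oblong recess, 96 mm (its x) by 48 mm (its y), 10 mm deep, in the middle of its top, lined with black rubber at the bottom. Origin: centre of its underside, 6 mm above the bench; the floor of the recess is 4 mm above the origin, the rim 14 mm. z up. x runs along the recess's long side.
- tube_rack: Loose white rack of blood tubes with purple caps, 200 x 70 mm (x, y), 102 mm high, standing at the left side (+y) of the bench. A bystander, to be left where it is. Origin: centre of its underside.
- scanner: Loose white and teal handheld barcode scanner lying on its side at the right side (-y) of the bench, 61 mm high; its head reaches 85 mm to +x, its grip 145 mm to -y of its origin. A bystander, to be left where it is. Origin: under the middle of its head.
Things that resemble listed ones, but are neither listed nor needed, are in the scene too. Leave any green or pink look-alike of the bottle_round_large alone.

How it is judged:
By the outcome, as a careful person would: the job done as asked, in the order asked, and still so for the second after the job is handed in, with the robot touching nothing.
It also fails if it takes over 109 s, if anything falls off the work surface, if the arm or the gripper's body presses on something with over 40 N, if the wrist force passes 120 N, or if a joint passes its speed limit or range.

## Working session

There is one attempt and no reset: what is moved stays moved. The work goes in short steps, Python scripts to look and compute and a tool call to move; the robot and the scene stay as the last step left them, time stands still between calls to the robot, and variables do not carry over. Pictures are saved under pics/ and viewed, at most 14 in all, crops included, and the job is handed in when it is done.

Besides the shell and the picture viewer there is one more tool, called after ">>>" as name(argument=value, ...) on one line, values as JSON. jog_arm: Moves the arm, as the interface text tells. Its arguments: {"type":"object","properties":{"deltas":{"type":"string"},"gripper":{"type":"number"},"squeeze":{"type":"number"}},"required":["deltas"]}

```bash
mkdir -p pics
cat > h.py <<'E'
import numpy as np, cv2
from plant import get_state, cams, ctrl
def snap(n,f):
    c=cams.read_camera(n); cv2.imwrite(f'pics/{f}.png',c['color'])
    np.savez(f'pics/{f}.npz',**c); return c
def load(f): return dict(np.load(f'pics/{f}.npz'))
def foc(c): return c['color'].shape[0]/2/np.tan(np.radians(float(c['vfov']))/2)
def ray(c,u,v,fish=False):
    R=cv2.Rodrigues(c['rvec'])[0]; o=-R.T@c['tvec'].ravel(); x=(u-c['cx'])/foc(c); y=(v-c['cy'])/foc(c)
    if fish:
        r=np.hypot(x,y)+1e-12; d=np.array([np.sin(r)*x/r,np.sin(r)*y/r,np.cos(r)])
    else: d=np.array([x,y,1.])
    return o,R.T@(d/np.linalg.norm(d))
def onz(c,u,v,z,fish=False):
    o,d=ray(c,u,v,fish); return o+d*(z-o[2])/d[2]
def tri(rs):
    A=sum(np.eye(3)-np.outer(d,d) for o,d in rs); b=sum((np.eye(3)-np.outer(d,d))@o for o,d in rs)
    p=np.linalg.solve(A,b); return p,[float(np.linalg.norm((np.eye(3)-np.outer(d,d))@(p-o))) for o,d in rs]
def proj(c,p,fish=False):
    R=cv2.Rodrigues(c['rvec'])[0]; q=R@np.asarray(p,float)+c['tvec'].ravel(); f=foc(c)
    if fish:
        h=np.hypot(q[0],q[1]); t=np.arctan2(h,q[2]); return np.array([c['cx']+f*t*q[0]/h,c['cy']+f*t*q[1]/h])
    return np.array([c['cx']+f*q[0]/q[2],c['cy']+f*q[1]/q[2]])
E
python3 - <<'E'
from h import *
for n in('top','side','wrist'):
    c=snap(n,n+'0'); R=cv2.Rodrigues(c['rvec'])[0]; print(n,c['vfov'],c['cx'],c['cy'],-R.T@c['tvec'].ravel(),R[2])
a=cv2.imread('pics/top0.png');cv2.imwrite('pics/top0b.png',cv2.resize(a,(800,600),interpolation=cv2.INTER_CUBIC))
a=cv2.imread('pics/side0.png');cv2.imwrite('pics/side0b.png',cv2.resize(a,(800,600),interpolation=cv2.INTER_CUBIC))
E
```

```text
top 54.51219870070563 253.64915138565692 193.13969984941335 [0.24159699 0.02165922 1.01676937] [ 0.18455308 -0.02450825 -0.98251692]
side 52.2743685888775 257.10492636534514 189.27300919981832 [ 0.41654029 -1.03816001  0.62400841] [ 0.00449086  0.87445014 -0.48509461]
wrist 65.70646984690485 256.5966026844477 194.0398276782264 [0.08358286 0.67342065 0.37213998] [ 0.26839388 -0.06524876 -0.96109694]
```

View pics/top0b.png

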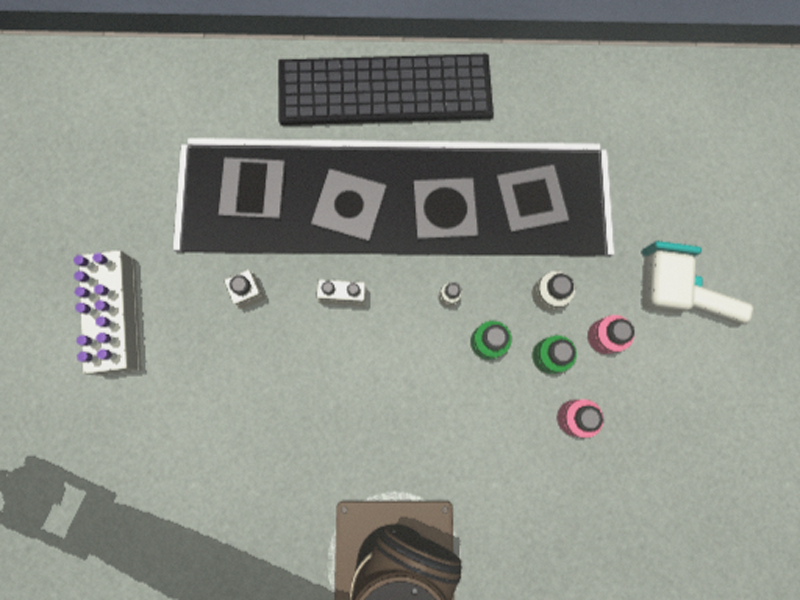

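View pics/side0b.png

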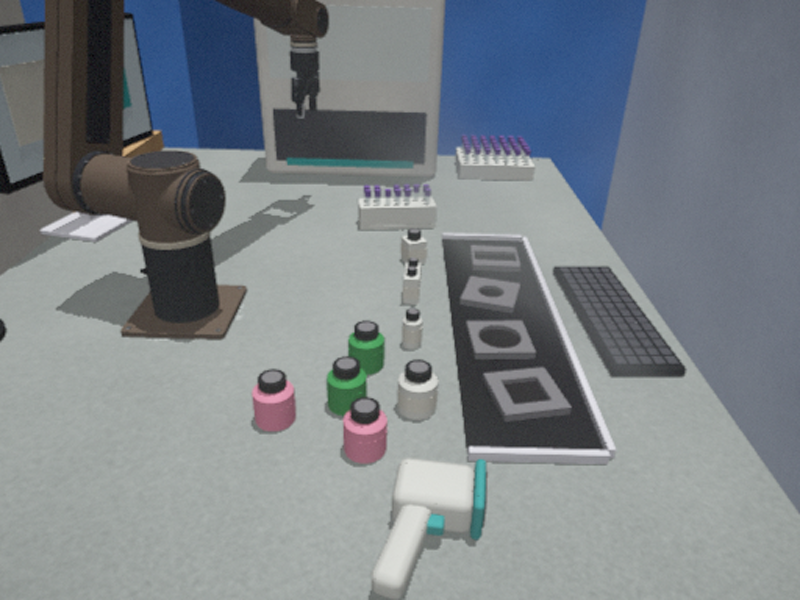

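The top view shows four white containers:
- square bottle (241,288)
- oblong pack (341,290)
- small round bottle (451,292)
- large round bottle (560,288)

The possible confusions with the large round bottle are green at (492,338) and (556,353), and pink at (613,332), (583,418). The white one at (560,288) is my choice. The inserts are oblong (252,187), small round (349,204), large round (446,207) and square (533,198). The side view shows the caps at (414,234), (412,265), (413,314) and (418,369).

Run:
```python
from h import *
t=load('top0');s=load('side0')
k=1.5625
for n,a,b in [('sq',(240,285),(414,233)),('pkL',(325,289),(412,262)),('pkR',(354,289),(412,269)),('sm',(452.5,289),(413,313)),('lg',(561,285),(418,369)),
 ('green',(496,336),(366,328))]:
    print(n,*[np.round(x,4) for x in tri([ray(t,a[0]/k,a[1]/k),ray(s,b[0]/k,b[1]/k)])])
g=cv2.cvtColor(t['color'],cv2.COLOR_BGR2GRAY)
# inserts: grey plates within the black tray
m=np.zeros_like(g); m[95:160,118:388]=(g[95:160,118:388]>75)*255
cs,h=cv2.findContours(m,cv2.RETR_CCOMP,cv2.CHAIN_APPROX_NONE)
for c,hh in zip(cs,h[0]):
    a=cv2.contourArea(c)
    if a>100:
        w=np.array([onz(t,p[0][0],p[0][1],.02)[:2] for p in c],np.float32)
        r=cv2.minAreaRect(w); print('hole' if hh[3]>=0 else 'plate',a,np.round(r[0],4),np.round(r[1],4),round(r[2],1))
c=cv2.resize(t['color'][85:240,110:410],None,fx=2.66,fy=2.66,interpolation=cv2.INTER_CUBIC)
cv2.imwrite('pics/crop1.png',c)
```

```text
sq [0.4465 0.2563 0.0709] [0.0005 0.0005]
pkL [0.4417 0.1168 0.0647] [0.0003 0.0003]
pkR [0.4407 0.0682 0.0725] [0.0006 0.0006]
sm [ 0.4424 -0.096   0.0666] [0.0001 0.0001]
lg [ 0.4486 -0.2766  0.0745] [0. 0.]
green [ 0.3624 -0.1648  0.0756] [0. 0.]
plate 1384.0 [ 0.6032 -0.0904] [0.1109 0.1099] 3.4
hole 583.5 [ 0.6026 -0.0906] [0.0787 0.0789] 45.8
plate 1404.5 [0.6083 0.0832] [0.1102 0.1107] 73.6
hole 264.0 [0.6086 0.0829] [0.0534 0.0527] 44.5
plate 1363.0 [ 0.6241 -0.2497] [0.1109 0.1099] 11.7
hole 470.0 [ 0.624  -0.2495] [0.0654 0.0669] 12.4
plate 1397.0 [0.6381 0.2584] [0.1105 0.1109] 87.5
hole 577.0 [0.638  0.2581] [0.0521 0.0994] 87.5
plate 251.5 [ 0.6404 -0.1313] [0.5031 0.1921] 86.2
```

View pics/crop1.png

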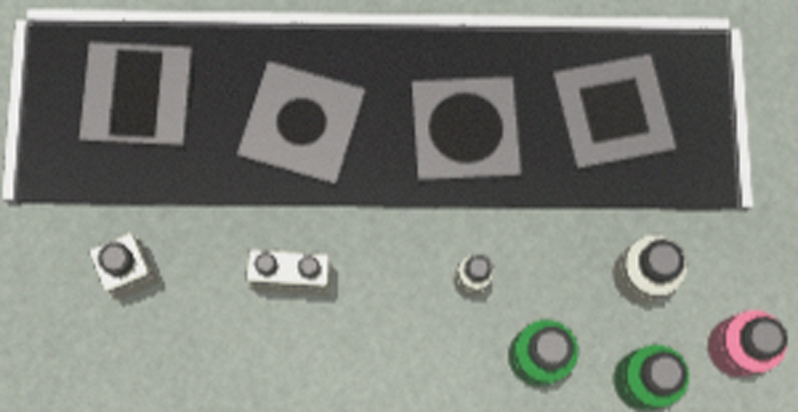

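The crop shows the white square bottle's cap at (116,258), the pack's caps at (265,264) and (309,267), the small round bottle's cap at (478,267) and the white large round bottle's cap at (665,259). The green and pink look-alikes are below it, so the choice holds. Next I'll refine the poses.

Run:
```python
from h import *
from scipy.spatial.transform import Rotation as Ro
t=load('top0');s=load('side0');f=2.66
P=lambda a,z: onz(t,(a[0]+.5)/f-.5+110,(a[1]+.5)/f-.5+85,z)[:2].round(4)
print('sq',P((116,258),.076),'pk',P((265,264),.074),P((309,267),.074),'sm',P((478,267),.07),'lg',P((665,259),.078))
hsv=cv2.cvtColor(t['color'],cv2.COLOR_BGR2HSV);g=t['color'].min(2)
m=np.zeros_like(g);m[165:205,130:375]=(g[165:205,130:375]>190)*255
print(np.percentile(g[165:205,130:375],[50,90,99]))
cs,_=cv2.findContours(m,cv2.RETR_EXTERNAL,cv2.CHAIN_APPROX_NONE)
for c in cs:
    if cv2.contourArea(c)>30:
        w=np.array([onz(t,p[0][0],p[0][1],.059)[:2] for p in c],np.float32); r=cv2.minAreaRect(w)
        print(cv2.contourArea(c),np.round(r[0],4),np.round(r[1],4),round(r[2],1))
st=get_state(); R=Ro.from_quat(st['tcp_rot']).as_matrix(); print(st['time'],st['eef_pos'],'\n',R.round(3),st['opening'],st['contact_force'])
y=R[:,1];print('tool y angle deg',np.degrees(np.arctan2(y[1],y[0])))
for n in('top0','side0'):
  c=load(n); 
  for p in [(.4465,.256,.03)]: print(proj(c,p))
```

```text
sq [0.4468 0.2558] pk [0.4422 0.1125] [0.4395 0.0699] sm [ 0.4413 -0.095 ] lg [ 0.4488 -0.2772]
[160. 166. 233.]
126.0 [0.4423 0.0922] [0.0772 0.0292] 86.7
74.0 [ 0.4432 -0.2677] [0.0568 0.0421] 33.9
79.0 [0.4471 0.2581] [0.0434 0.0438] 24.1
0.15 [0.15222931 0.65714359 0.24926807] 
 [[-0.974  0.226 -0.001]
 [ 0.226  0.974 -0.002]
 [ 0.    -0.002 -1.   ]] 1.003592877247852 [-0.23061776  1.06977923  0.68964767]
tool y angle deg 76.94690126004082
[157.32839653 185.45803602]
[264.40303156 159.59909376]
```

>>> jog_arm(deltas=".74 -1 -.25 0 0 -.46;.74 -1 -.25 0 0 -.46;.74 -1 -.25 0 0 -.46;.74 -1 -.25 0 0 -.46;.74 -1 -.25 0 0 -.46;.74 -1 -.25 0 0 -.46;.74 -1 -.25 0 0 -.46;.74 -1 -.25 0 0 -.46;.74 -1 -.25 0 0 -.46;.74 -1 -.25 0 0 -.46;.74 -1 -.25 0 0 -.46;.74 -1 -.25 0 0 -.46;.74 -1 -.25 0 0 -.46;.74 -1 -.25 0 0 -.46;.74 -1 -.25 0 0 -.46;.74 -1 -.25 0 0 -.46;.74 -1 -.25 0 0 -.46;.74 -1 -.25 0 0 -.46;.74 -1 -.25 0 0 -.46;.74 -1 -.25 0 0 -.46", gripper=1, squeeze=40)

```text
time: 2.65
eef_pos: [0.4486, 0.2568, 0.1499]
tcp_rot: [0.544, 0.839, -0.0, -0.0]
contact_force: [-1.3, 0.8, -0.2]
opening: 1.005
finger_force: 0.0
```

```bash
cat >> h.py <<'E'
def stt():
    from scipy.spatial.transform import Rotation as Ro
    st=get_state(); R=Ro.from_quat(st['tcp_rot']).as_matrix(); y=R[:,1]
    print('t',round(st['time'],2),'p',np.round(st['eef_pos'],4),'yaw',round(float(np.degrees(np.arctan2(y[1],y[0]))),1),'z',R[:,2].round(3),'q',np.round(st['qpos'],2),'op',round(st['opening'],3),'ff',st['finger_force'],'F',np.round(st['contact_force'],1))
E
python3 - <<'E'
from h import *
c=snap('wrist','w1'); stt()
s=load('side0');t=load('top0');k=1.5625
for n,b,a in [('ob',(495,258),(.638,.2582,.02)),('smr',(490.5,292),(.6085,.083,.02)),('lgr',(501,337),(.603,-.0905,.02)),('sqr',(526,391),(.624,-.2496,.02))]:
    q=proj(t,a); print(n,*[np.round(x,4) for x in tri([ray(t,*q),ray(s,b[0]/k,b[1]/k)])])
for p in [(.447,.2575,.076),(.447,.2575,.0)]: print(proj(c,p,True))
E
```

```text
t 2.7 p [0.4498 0.2549 0.1493] yaw 24.0 z [-0.    -0.002 -1.   ] q [ 0.32  0.05  2.04 -0.    1.05 -0.1 ] op 1.0 ff 0.0 F [-0.2 -2.1 -0.5]
ob [0.6401 0.26   0.0121] [0.001 0.001]
smr [0.6084 0.0831 0.017 ] [0.0012 0.0012]
lgr [ 0.6051 -0.0908  0.0171] [0.001 0.001]
sqr [ 0.625  -0.2502  0.0177] [0.0001 0.0001]
[255.51458426 211.0268444 ]
[255.78996348 184.42388636]
```

View pics/w1.png

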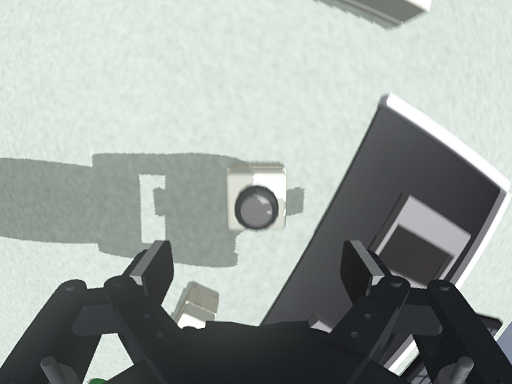

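The wrist view shows the square bottle's cap at (257,207), with its sides aligned to the gripper (top face spans about 229–286). The oblong recess is at (420,250).

Run:
```python
from h import *
c=load('w1')
print(onz(c,257,207,.076,True)); 
t=load('top0');f=2.66;a=(116,258)
print(tri([ray(c,257,207,True),ray(t,(a[0]+.5)/f-.5+110,(a[1]+.5)/f-.5+85)]))
stt()
```

```text
[0.4467295  0.26064731 0.076     ]
(array([0.44826878, 0.25798216, 0.06751199]), [0.00036197928410830195, 0.0003619792841082378])
t 2.7 p [0.4498 0.2549 0.1493] yaw 24.0 z [-0.    -0.002 -1.   ] q [ 0.32  0.05  2.04 -0.    1.05 -0.1 ] op 1.0 ff 0.0 F [-0.2 -2.1 -0.5]
```

>>> jog_arm(deltas="0 0 -.9 0 0 0;0 0 -.9 0 0 0;0 0 -.9 0 0 0;0 0 -.9 0 0 0;0 0 -.8 0 0 0;0 0 -.7 0 0 0;0 0 -.5 0 0 0;0 0 0 0 0 0")

```text
time: 3.7
eef_pos: [0.4479, 0.2574, 0.0375]
tcp_rot: [0.543, 0.84, -0.001, -0.001]
contact_force: [0.3, 0.2, 0.3]
opening: 0.998
finger_force: 0.0
```

>>> jog_arm(deltas="0 0 0 0 0 0;0 0 0 0 0 0;0 0 0 0 0 0;0 0 0 0 0 0;0 0 0 0 0 0;0 0 0 0 0 0", gripper=0.3, squeeze=40)

```text
time: 4.45
eef_pos: [0.4491, 0.2578, 0.0391]
tcp_rot: [0.543, 0.84, 0.001, 0.0]
contact_force: [-0.7, 0.2, 6.0]
opening: 0.533
finger_force: 42.7
```

>>> jog_arm(deltas="0 0 .5 0 0 0;0 0 1 0 0 0;0 0 1 0 0 0;0 0 1 0 0 0;0 0 1 0 0 0;0 0 1 0 0 0;.17 -.5 0 0 0 -.04;.34 -.98 0 0 0 -.08;.34 -.98 0 0 0 -.08;.34 -.98 0 0 0 -.08;.34 -.98 0 0 0 -.08;.34 -.98 0 0 0 -.08;.34 -.98 0 0 0 -.08;.34 -.98 0 0 0 -.08;.34 -.98 0 0 0 -.08;.34 -.98 0 0 0 -.08;.34 -.98 0 0 0 -.08;.34 -.98 0 0 0 -.08;.34 -.98 0 0 0 -.08;.34 -.98 0 0 0 -.08")

```text
time: 6.95
eef_pos: [0.5406, -0.0086, 0.1483]
tcp_rot: [0.588, 0.809, -0.0, -0.0]
contact_force: [0.8, -0.6, -1.1]
opening: 0.529
finger_force: 42.2
```

>>> jog_arm(deltas=".34 -.98 0 0 0 -.08;.34 -.98 0 0 0 -.08;.34 -.98 0 0 0 -.08;.34 -.98 0 0 0 -.08;.34 -.98 0 0 0 -.08;.34 -.98 0 0 0 -.08;.34 -.98 0 0 0 -.08;.34 -.98 0 0 0 -.08;.34 -.98 0 0 0 -.08;.34 -.98 0 0 0 -.08;.34 -.98 0 0 0 -.08;.34 -.98 0 0 0 -.08;.17 -.4 0 0 0 -.04;0 0 0 0 0 0")

```text
time: 8.7
eef_pos: [0.6253, -0.251, 0.1482]
tcp_rot: [0.627, 0.779, 0.0, -0.0]
contact_force: [-0.4, 0.5, -1.0]
opening: 0.533
finger_force: 42.1
```

Run:
```python
from h import *
c=snap('wrist','w2'); stt()
```

```text
t 8.75 p [ 0.6251 -0.2503  0.1481] yaw 12.3 z [-0.001  0.001 -1.   ] q [-0.53  0.38  1.66  0.    1.11 -0.75] op 0.535 ff 42.15016007423401 F [-0.2  0.  -0.2]
```

View pics/w2.png

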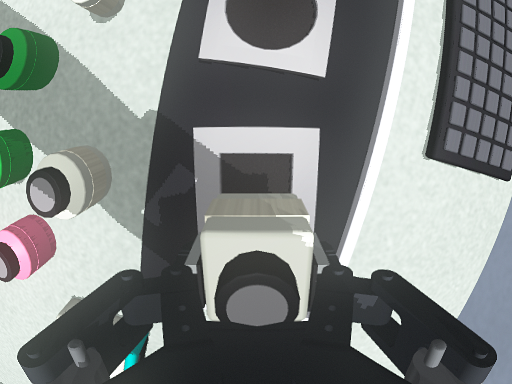

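The wrist view shows the square bottle held upright and aligned above the square recess; the visible part of the recess is around (256,170), centred laterally.

>>> jog_arm(deltas="0 0 -.6 0 0 0;0 0 -1 0 0 0;0 0 -1 0 0 0;0 0 -1 0 0 0;0 0 -.6 0 0 0;0 0 -.3 0 0 0;0 0 -.1 0 0 0;0 0 -.1 0 0 0;0 0 -.1 0 0 0;0 0 0 0 0 0")

```text
time: 10.0
eef_pos: [0.6253, -0.2505, 0.0525]
tcp_rot: [0.627, 0.779, 0.0, 0.0]
contact_force: [-0.1, -0.1, -1.3]
opening: 0.533
finger_force: 42.2
```

>>> jog_arm(deltas="0 0 -.1 0 0 0;0 0 -.1 0 0 0;0 0 0 0 0 0")

```text
time: 10.38
eef_pos: [0.6255, -0.2506, 0.0492]
tcp_rot: [0.627, 0.779, -0.0, 0.0]
contact_force: [-0.7, -0.0, 3.3]
opening: 0.531
finger_force: 42.5
```

>>> jog_arm(deltas="0 0 -.05 0 0 0;0 0 0 0 0 0")

```text
time: 10.62
eef_pos: [0.6255, -0.2507, 0.0492]
tcp_rot: [0.627, 0.779, -0.0, 0.0]
contact_force: [-4.5, 1.6, 7.6]
opening: 0.535
finger_force: 43.1
```

>>> jog_arm(deltas="0 0 0 0 0 0;0 0 0 0 0 0;0 0 0 0 0 0", gripper=0.85)

```text
time: 11.0
eef_pos: [0.625, -0.2503, 0.0468]
tcp_rot: [0.627, 0.779, -0.0, -0.0]
contact_force: [-0.1, 0.2, 0.5]
opening: 0.849
finger_force: 0.0
```

>>> jog_arm(deltas="0 0 .4 0 0 0;0 0 1 0 0 0;0 0 1 0 0 0;0 0 1 0 0 0;0 0 1 0 0 0;0 0 .6 0 0 0")

```text
time: 11.75
eef_pos: [0.6258, -0.2507, 0.1497]
tcp_rot: [0.627, 0.779, 0.0, 0.001]
contact_force: [0.8, -0.4, 0.7]
opening: 0.849
finger_force: 0.0
```

Run:
```python
from h import *
a=snap('top','t2'); b=snap('side','s2'); stt()
A=cv2.resize(a['color'][85:240,190:440],None,fx=2,fy=2,interpolation=cv2.INTER_CUBIC)
B=cv2.resize(b['color'][200:300,260:410],None,fx=2.6,fy=2.6,interpolation=cv2.INTER_CUBIC)
o=np.zeros((A.shape[0],A.shape[1]+B.shape[1],3),np.uint8);o=np.zeros((580,500,3),np.uint8);o[:310,:500]=A;o[315:575,:390]=B
cv2.imwrite('pics/c2.png',o)
```

```text
t 11.85 p [ 0.6261 -0.2509  0.1498] yaw 12.3 z [ 0.003 -0.002 -1.   ] q [-0.53  0.37  1.66  0.    1.11 -0.75] op 0.852 ff 0.0 F [0.1 0.6 0.7]
```

View pics/c2.png

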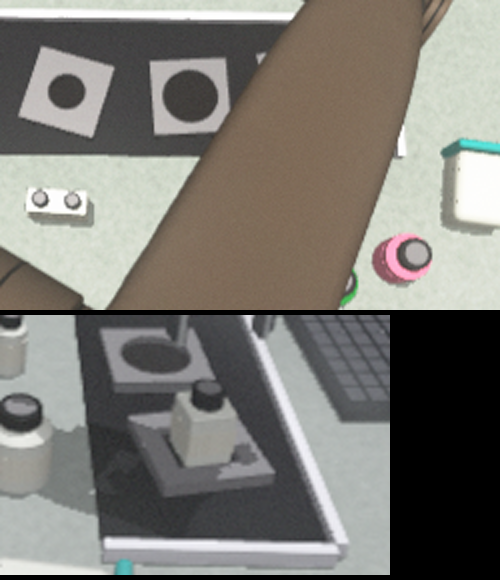

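The square bottle sits in its recess, seen in the lower part of the picture at (205,430), with its base below the rim. Next is the large white bottle.

>>> jog_arm(deltas="-.98 -.15 0 0 0 .63;-.98 -.15 0 0 0 .63;-.98 -.15 0 0 0 .63;-.98 -.15 0 0 0 .63;-.98 -.15 0 0 0 .63;-.98 -.15 0 0 0 .63;-.98 -.15 0 0 0 .63;-.98 -.15 0 0 0 .63;-.98 -.15 0 0 0 .63;0 0 0 0 0 0", gripper=1)

```text
time: 13.1
eef_pos: [0.4476, -0.2771, 0.1464]
tcp_rot: [0.385, 0.923, 0.0, -0.001]
contact_force: [0.2, 1.0, 0.5]
opening: 0.997
finger_force: 0.0
```

Run:
```python
from h import *
c=snap('wrist','w3'); stt()
cv2.circle(c['color'],tuple(int(round(v)) for v in proj(c,(.4487,-.2768,.078),True)),2,(0,0,255),-1)
print(proj(c,(.4487,-.2768,.078),True))
cv2.imwrite('pics/w3b.png',c['color'])
```

```text
t 13.15 p [ 0.4484 -0.2772  0.1467] yaw 44.7 z [-0.001  0.001 -1.   ] q [-0.75  0.07  2.02  0.    1.05 -1.53] op 0.999 ff 0.0 F [-0.4  0.4  1.1]
[258.37605026 216.56666422]
```

View pics/w3b.png

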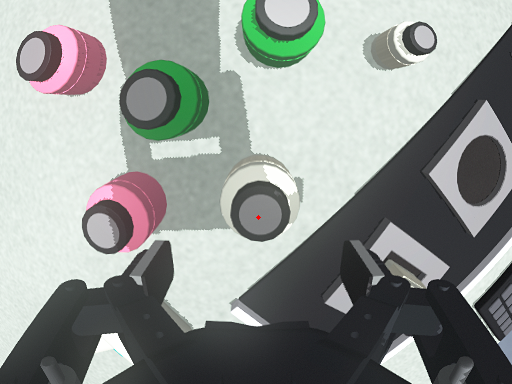

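The wrist view shows the white large bottle's cap at (259,211). The tall look-alikes, green at (150,100) and pink at (108,225), are clear of both fingers. My predicted point is about 6 px low, so I'll check it.

Run:
```python
from h import *
c=load('w3');t=load('top0');s=load('side0');f=2.66
print(onz(c,259.5,211,.078,True))
P=lambda a: ray(t,(a[0]+.5)/f-.5+110,(a[1]+.5)/f-.5+85)
S=lambda b: ray(s,b[0]/1.5625,b[1]/1.5625)
print(tri([ray(c,259.5,211,True),P((665,259)),S((418,369))]))
print(tri([ray(c,259.5,211,True),S((418,369))]))
# small bottle as seen here
print(tri([ray(c,424,39,True),P((478,267)),S((413,313))]))
```

```text
[ 0.4463918  -0.27338751  0.078     ]
(array([ 0.44846914, -0.27628422,  0.074435  ]), [0.0022334876660499736, 0.002172183087564897, 0.00012956101780434783])
(array([ 0.4481648 , -0.27457492,  0.072939  ]), [0.00048353255059314514, 0.0004835325505931961])
(array([ 0.4424681 , -0.09500422,  0.06672477]), [0.0009529578359986129, 0.0005725254370809157, 0.0005697210861857595])
```

>>> jog_arm(deltas="0 .1 -.9 0 0 0;0 0 -.9 0 0 0;0 0 -.9 0 0 0;0 0 -.9 0 0 0;0 0 -.8 0 0 0;0 0 -.7 0 0 0;0 0 -.4 0 0 0;0 0 0 0 0 0")

```text
time: 14.15
eef_pos: [0.4486, -0.2753, 0.0367]
tcp_rot: [0.384, 0.923, 0.0, -0.001]
contact_force: [-0.2, 0.4, 0.8]
opening: 1.002
finger_force: 0.0
```

>>> jog_arm(deltas="0 0 0 0 0 0;0 0 0 0 0 0;0 0 0 0 0 0;0 0 0 0 0 0;0 0 0 0 0 0", gripper=0.5)

```text
time: 14.78
eef_pos: [0.4496, -0.2761, 0.0384]
tcp_rot: [0.384, 0.923, -0.0, 0.001]
contact_force: [0.3, 1.2, 5.5]
opening: 0.712
finger_force: 44.2
```

>>> jog_arm(deltas="0 0 .5 0 0 0;0 0 1 0 0 0;0 0 1 0 0 0;0 0 1 0 0 0;0 0 1 0 0 0;0 0 1 0 0 0;.4 .46 0 0 0 0;.77 .92 0 0 0 0;.77 .92 0 0 0 0;.77 .92 0 0 0 0;.77 .92 0 0 0 0;.77 .92 0 0 0 0;.77 .92 0 0 0 0;.77 .92 0 0 0 0;.77 .92 0 0 0 0;.77 .92 0 0 0 0;.4 .5 0 0 0 0;0 0 0 0 0 0")

```text
time: 17.02
eef_pos: [0.6031, -0.0896, 0.1462]
tcp_rot: [0.384, 0.924, -0.0, -0.001]
contact_force: [0.5, 0.1, -2.5]
opening: 0.713
finger_force: 43.9
```

Run:
```python
from h import *
c=snap('wrist','w4'); stt()
```

```text
t 17.07 p [ 0.6029 -0.0903  0.1464] yaw 44.9 z [-0.002  0.    -1.   ] q [-0.31  0.25  1.82 -0.    1.07 -1.1 ] op 0.712 ff 43.94926720764488 F [-0.4 -1.1 -1.5]
```

View pics/w4.png

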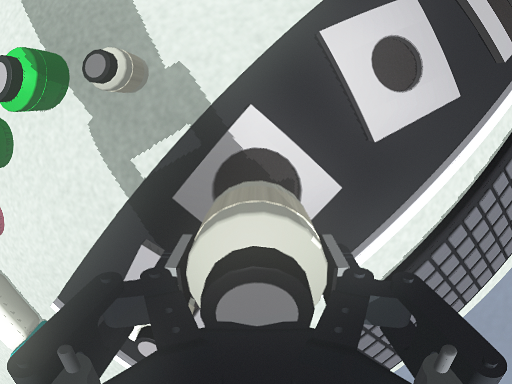

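The wrist view shows the large bottle held upright over the large round recess. The recess's visible part is centred at column 257, as is the cap at (257,300).

>>> jog_arm(deltas="0 0 -.6 0 0 0;0 0 -1 0 0 0;0 0 -1 0 0 0;0 0 -1 0 0 0;0 0 -.6 0 0 0;0 0 -.3 0 0 0;0 0 -.1 0 0 0;0 0 -.1 0 0 0;0 0 -.1 0 0 0;0 0 0 0 0 0")

```text
time: 18.32
eef_pos: [0.6035, -0.0907, 0.0515]
tcp_rot: [0.384, 0.923, 0.0, 0.0]
contact_force: [-0.4, 1.2, -2.2]
opening: 0.717
finger_force: 44.0
```

>>> jog_arm(deltas="0 0 -.1 0 0 0;0 0 -.1 0 0 0;0 0 0 0 0 0")

```text
time: 18.7
eef_pos: [0.6036, -0.0907, 0.0485]
tcp_rot: [0.384, 0.923, -0.0, -0.0]
contact_force: [-3.6, 0.7, 5.5]
opening: 0.713
finger_force: 44.5
```

>>> jog_arm(deltas="0 0 0 0 0 0;0 0 0 0 0 0;0 0 0 0 0 0", gripper=1)

```text
time: 19.08
eef_pos: [0.6034, -0.0907, 0.0472]
tcp_rot: [0.384, 0.923, -0.0, 0.0]
contact_force: [0.3, 0.2, 0.0]
opening: 1.003
finger_force: 0.0
```

>>> jog_arm(deltas="0 0 .4 0 0 0;0 0 1 0 0 0;0 0 1 0 0 0;0 0 1 0 0 0;0 0 1 0 0 0;0 0 .6 0 0 0")

```text
time: 19.82
eef_pos: [0.604, -0.0908, 0.1496]
tcp_rot: [0.384, 0.923, 0.0, 0.001]
contact_force: [-0.2, -0.2, -0.2]
opening: 0.999
finger_force: 0.0
```

>>> jog_arm(deltas="-.9 -.03 0 0 0 -.87;-.9 -.03 0 0 0 -.87;-.9 -.03 0 0 0 -.87;-.9 -.03 0 0 0 -.87;-.9 -.03 0 0 0 -.87;-.9 -.03 0 0 0 -.87;-.9 -.03 0 0 0 -.87;-.9 -.03 0 0 0 -.87;-.85 0 0 0 0 -.87;0 0 0 0 0 0", gripper=0.75)

```text
time: 21.08
eef_pos: [0.4416, -0.0953, 0.1473]
tcp_rot: [0.707, 0.707, -0.0, -0.0]
contact_force: [0.1, -1.2, 0.3]
opening: 0.75
finger_force: 0.0
```

Run:
```python
from h import *
c=snap('wrist','w5'); stt()
p=proj(c,(.442,-.095,.07),True);print(p)
cv2.circle(c['color'],tuple(int(round(v)) for v in p),2,(0,0,255),-1)
cv2.imwrite('pics/w5b.png',c['color'])
b=snap('side','s5'); cv2.imwrite('pics/s5b.png',cv2.resize(b['color'][130:290,220:420],(800,640))[:600])
```

```text
t 21.12 p [ 0.4424 -0.0955  0.1475] yaw 0.0 z [ 0.001 -0.    -1.   ] q [-0.44 -0.1   2.19  0.    1.05 -0.44] op 0.751 ff 0.0 F [-0.2  0.6  0. ]
[257.85904035 210.64963456]
```

View pics/w5b.png

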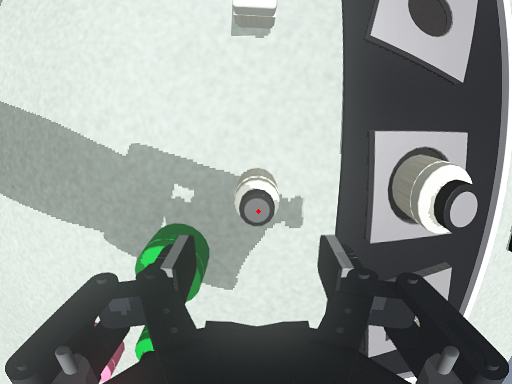

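View pics/s5b.png

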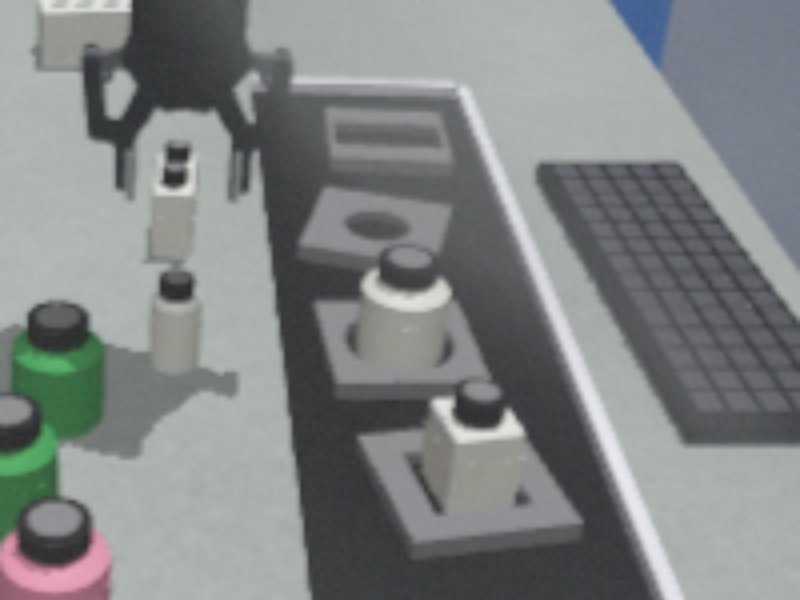

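The small bottle's cap is at (258,208) in the wrist view, centred between the fingers, with green clear at (175,255). The side crop shows the large round and square bottles standing down in their recesses at (405,345) and (475,470).

>>> jog_arm(deltas="0 .05 -.9 0 0 0;0 0 -.9 0 0 0;0 0 -.9 0 0 0;0 0 -.9 0 0 0;0 0 -.8 0 0 0;0 0 -.6 0 0 0;0 0 -.45 0 0 0;0 0 0 0 0 0")

```text
time: 22.18
eef_pos: [0.4421, -0.0943, 0.0377]
tcp_rot: [0.707, 0.707, -0.0, -0.001]
contact_force: [-0.2, -0.8, 0.5]
opening: 0.751
finger_force: 0.0
```

>>> jog_arm(deltas="0 0 0 0 0 0;0 0 0 0 0 0;0 0 0 0 0 0;0 0 0 0 0 0;0 0 0 0 0 0", gripper=0.25, squeeze=30)

```text
time: 22.8
eef_pos: [0.4431, -0.0947, 0.0391]
tcp_rot: [0.707, 0.707, 0.0, 0.001]
contact_force: [0.2, -0.3, 5.9]
opening: 0.413
finger_force: 30.5
```

>>> jog_arm(deltas="0 0 .5 0 0 0;0 0 1 0 0 0;0 0 1 0 0 0;0 0 1 0 0 0;0 0 1 0 0 0;0 0 1 0 0 0;.42 .44 0 0 0 0;.83 .885 0 0 0 0;.83 .885 0 0 0 0;.83 .885 0 0 0 0;.83 .885 0 0 0 0;.83 .885 0 0 0 0;.83 .885 0 0 0 0;.83 .885 0 0 0 0;.83 .885 0 0 0 0;.83 .885 0 0 0 0;.43 .44 0 0 0 0;0 0 0 0 0 0")

```text
time: 25.05
eef_pos: [0.6085, 0.0832, 0.1472]
tcp_rot: [0.707, 0.707, -0.001, -0.001]
contact_force: [-0.1, -0.3, -0.1]
opening: 0.405
finger_force: 30.1
```

Run:
```python
from h import *
c=snap('wrist','w6'); stt()
```

```text
t 25.1 p [0.6082 0.0826 0.1474] yaw -0.0 z [-0.002 -0.    -1.   ] q [-0.03  0.26  1.81 -0.    1.08 -0.03] op 0.406 ff 30.075573523063213 F [-0.5  0.5 -0.5]
```

View pics/w6.png

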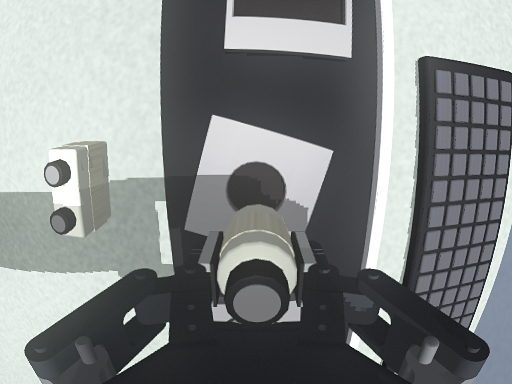

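The small bottle is held upright over its recess, with the visible recess centre at column 256 and the cap at (257,300). The pack is at (80,190).

>>> jog_arm(deltas="0 0 -.6 0 0 0;0 0 -1 0 0 0;0 0 -1 0 0 0;0 0 -1 0 0 0;0 0 -.6 0 0 0;0 0 -.3 0 0 0;0 0 -.1 0 0 0;0 0 -.1 0 0 0;0 0 -.1 0 0 0;0 0 0 0 0 0")

```text
time: 26.35
eef_pos: [0.6089, 0.0825, 0.0525]
tcp_rot: [0.707, 0.707, 0.0, 0.0]
contact_force: [-0.5, 0.0, -1.3]
opening: 0.408
finger_force: 30.1
```

>>> jog_arm(deltas="0 0 -.1 0 0 0;0 0 -.1 0 0 0;0 0 0 0 0 0")

```text
time: 26.72
eef_pos: [0.609, 0.0825, 0.0491]
tcp_rot: [0.707, 0.707, -0.0, -0.0]
contact_force: [-2.1, 1.3, 3.7]
opening: 0.412
finger_force: 30.5
```

>>> jog_arm(deltas="0 0 -.04 0 0 0;0 0 0 0 0 0")

```text
time: 26.98
eef_pos: [0.609, 0.0825, 0.0491]
tcp_rot: [0.707, 0.707, -0.0, -0.0]
contact_force: [-4.5, 0.2, 8.1]
opening: 0.412
finger_force: 31.0
```

>>> jog_arm(deltas="0 0 0 0 0 0;0 0 0 0 0 0;0 0 0 0 0 0", gripper=0.75)

```text
time: 27.35
eef_pos: [0.6086, 0.0825, 0.0471]
tcp_rot: [0.707, 0.707, -0.0, -0.0]
contact_force: [0.2, -0.6, -1.1]
opening: 0.751
finger_force: 0.0
```

>>> jog_arm(deltas="0 0 .4 0 0 0;0 0 1 0 0 0;0 0 1 0 0 0;0 0 1 0 0 0;0 0 1 0 0 0;0 0 .6 0 0 0")

```text
time: 28.1
eef_pos: [0.6095, 0.0825, 0.1498]
tcp_rot: [0.707, 0.707, 0.001, 0.001]
contact_force: [-0.6, -0.5, -0.7]
opening: 0.75
finger_force: 0.0
```

>>> jog_arm(deltas="-.93 .05 0 0 0 -.07;-.93 .05 0 0 0 -.07;-.93 .05 0 0 0 -.07;-.93 .05 0 0 0 -.07;-.93 .05 0 0 0 -.07;-.93 .05 0 0 0 -.07;-.93 .05 0 0 0 -.07;-.93 .05 0 0 0 -.07;-.93 .05 0 0 0 -.07;0 0 0 0 0 0")

```text
time: 29.35
eef_pos: [0.4404, 0.0916, 0.1474]
tcp_rot: [0.729, 0.684, -0.0, -0.0]
contact_force: [-0.0, 0.1, -0.3]
opening: 0.749
finger_force: 0.0
```

Run:
```python
from h import *
c=snap('wrist','w7'); stt()
for p in [(.4427,.1135,.074),(.4400,.0705,.074)]:
    p=proj(c,p,True);print(p); cv2.circle(c['color'],tuple(int(round(v)) for v in p),2,(0,0,255),-1)
cv2.imwrite('pics/w7b.png',c['color'])
```

```text
t 29.4 p [0.4414 0.0915 0.1477] yaw -3.7 z [ 0.001 -0.    -1.   ] q [-0.02 -0.11  2.2  -0.    1.05  0.04] op 0.749 ff 0.0 F [-0.1  0.2  0.2]
[258.65695304 182.21986159]
[258.5757647  240.02725522]
```

View pics/w7b.png

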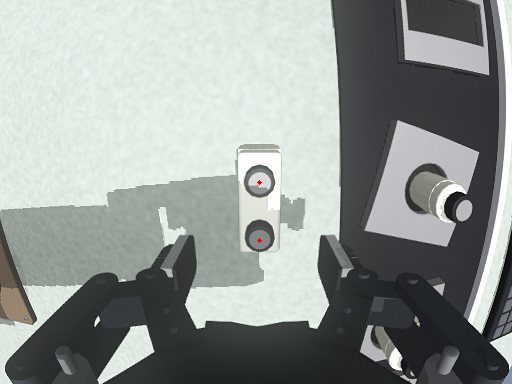

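The pack's caps are at (259,181) and (259,237), aligned with the gripper. The small bottle stands in its recess at (430,195).

>>> jog_arm(deltas="0 .08 -.9 0 0 0;0 0 -.9 0 0 0;0 0 -.9 0 0 0;0 0 -.9 0 0 0;0 0 -.8 0 0 0;0 0 -.6 0 0 0;0 0 -.45 0 0 0;0 0 0 0 0 0")

```text
time: 30.4
eef_pos: [0.441, 0.093, 0.0379]
tcp_rot: [0.729, 0.684, -0.0, -0.0]
contact_force: [-0.3, -0.5, -0.5]
opening: 0.751
finger_force: 0.0
```

>>> jog_arm(deltas="0 0 0 0 0 0;0 0 0 0 0 0;0 0 0 0 0 0;0 0 0 0 0 0;0 0 0 0 0 0", gripper=0.2, squeeze=45)

```text
time: 31.02
eef_pos: [0.4422, 0.093, 0.0392]
tcp_rot: [0.729, 0.684, 0.001, 0.001]
contact_force: [-0.4, 0.4, 4.1]
opening: 0.365
finger_force: 45.7
```

>>> jog_arm(deltas="0 0 .5 0 0 0;0 0 1 0 0 0;0 0 1 0 0 0;0 0 1 0 0 0;0 0 1 0 0 0;0 0 1 0 0 0;.49 .41 0 0 0 .795;.49 .41 0 0 0 .795;.49 .41 0 0 0 .795;.49 .41 0 0 0 .795;.49 .41 0 0 0 .795;.49 .41 0 0 0 .795;.49 .41 0 0 0 .795;.49 .41 0 0 0 .795;.49 .41 0 0 0 .795;.49 .41 0 0 0 .795;.49 .41 0 0 0 .795;.49 .41 0 0 0 .795;.49 .41 0 0 0 .795;.49 .41 0 0 0 .795")

```text
time: 33.52
eef_pos: [0.5776, 0.2079, 0.1474]
tcp_rot: [0.257, 0.966, -0.001, -0.001]
contact_force: [-0.1, 1.0, -3.2]
opening: 0.37
finger_force: 45.0
```

>>> jog_arm(deltas=".49 .41 0 0 0 .795;.49 .41 0 0 0 .795;.49 .41 0 0 0 .795;.49 .41 0 0 0 .795;.49 .41 0 0 0 .795;.49 .41 0 0 0 .795;.05 .03 0 0 0 0;0 0 0 0 0 0")

```text
time: 34.52
eef_pos: [0.6375, 0.2573, 0.1477]
tcp_rot: [0.023, 1.0, -0.0, -0.001]
contact_force: [-0.2, -0.8, -2.5]
opening: 0.369
finger_force: 45.0
```

Run:
```python
from h import *
c=snap('wrist','w8'); stt()
```

```text
t 34.58 p [0.6376 0.2573 0.1479] yaw 87.4 z [-0.002 -0.001 -1.   ] q [ 0.24  0.41  1.62 -0.    1.12 -1.29] op 0.368 ff 45.009891986846924 F [-0.  -0.3 -2.5]
```

View pics/w8.png

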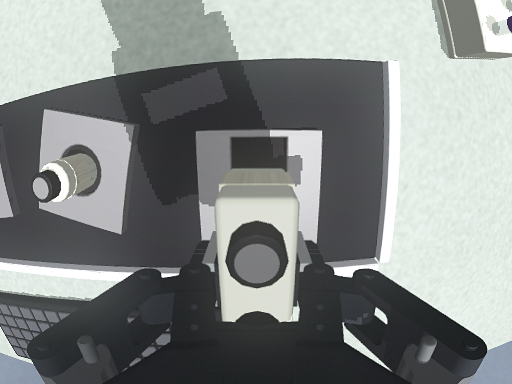

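The pack is held upright and aligned over the oblong recess, whose visible part is centred at column 258, as is the pack.

>>> jog_arm(deltas="0 0 -.6 0 0 0;0 0 -1 0 0 0;0 0 -1 0 0 0;0 0 -1 0 0 0;0 0 -.6 0 0 0;0 0 -.3 0 0 0;0 0 -.1 0 0 0;0 0 -.1 0 0 0;0 0 -.1 0 0 0;0 0 0 0 0 0")

```text
time: 35.83
eef_pos: [0.6385, 0.2577, 0.0528]
tcp_rot: [0.022, 1.0, 0.0, 0.0]
contact_force: [-0.2, 1.0, -2.7]
opening: 0.375
finger_force: 45.0
```

>>> jog_arm(deltas="0 0 -.1 0 0 0;0 0 -.1 0 0 0;0 0 0 0 0 0")

```text
time: 36.2
eef_pos: [0.6387, 0.2578, 0.0493]
tcp_rot: [0.022, 1.0, 0.0, 0.0]
contact_force: [-1.6, -0.3, 1.7]
opening: 0.368
finger_force: 45.3
```

>>> jog_arm(deltas="0 0 -.05 0 0 0;0 0 0 0 0 0")

```text
time: 36.45
eef_pos: [0.6387, 0.2578, 0.0493]
tcp_rot: [0.022, 1.0, -0.0, 0.0]
contact_force: [-4.4, -0.7, 6.3]
opening: 0.368
finger_force: 46.2
```

>>> jog_arm(deltas="0 0 0 0 0 0;0 0 0 0 0 0;0 0 0 0 0 0", gripper=0.75)

```text
time: 36.83
eef_pos: [0.6384, 0.2576, 0.0472]
tcp_rot: [0.022, 1.0, -0.0, -0.0]
contact_force: [0.2, -0.1, 0.1]
opening: 0.75
finger_force: 0.0
```

>>> jog_arm(deltas="0 0 .4 0 0 0;0 0 1 0 0 0;0 0 1 0 0 0;0 0 1 0 0 0;0 0 1 0 0 0;0 0 1 0 0 0;-.8 0 1 0 0 0;-1 0 .5 0 0 0;-1 0 .5 0 0 0;-1 0 0 0 0 0;-1 0 0 0 0 0;-1 0 0 0 0 0;-1 0 0 0 0 0;0 0 0 0 0 0;0 0 0 0 0 0")

```text
time: 38.7
eef_pos: [0.5031, 0.2577, 0.1962]
tcp_rot: [0.022, 1.0, 0.0, 0.001]
contact_force: [-0.1, -0.2, 0.3]
opening: 0.748
finger_force: 0.0
```

Run:
```python
from h import *
a=snap('top','t9')['color'];b=snap('side','s9')['color']; stt()
A=cv2.resize(a[80:220,40:500],(736,224));B=cv2.resize(b[110:290,200:430],(460,360))
o=np.zeros((590,736,3),np.uint8);o[:224]=A;o[228:588,:460]=B
cv2.imwrite('pics/c9.png',o)
```

```text
t 38.8 p [0.5032 0.2576 0.1959] yaw 87.4 z [ 0.001  0.    -1.   ] q [ 0.29  0.1   1.9  -0.    1.14 -1.23] op 0.748 ff 0.0 F [0.1 0.3 0.3]
```

View pics/c9.png

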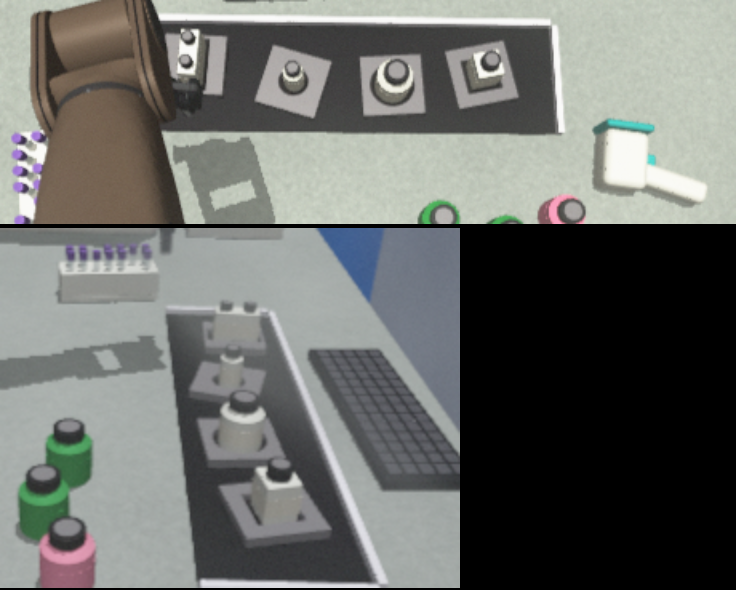

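All four containers stand upright in their recesses, and the rack, scanner and look-alikes are untouched. In the side crop the pack is at (238,325), the small bottle at (231,375), the large bottle at (242,430) and the square bottle at (277,495).

```bash
python3 -c "
from h import *
print(ctrl.sign_off())"
```

```text
the job is handed in; nothing more can be done
None
```

I put all four reagent containers upright into their matching inserts and handed the job in at about 39 s; the final pictures show them seated and the rack, scanner and look-alikes unmoved.

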